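# Change the drinks counter over from the red tap to the blue tap

## Task

Change this drinks counter over from the red tap to the blue tap, in this order: push the red handle a quarter turn to its closed stop; lift the yellow lock-out saddle off the blue handle and seat it in the same way over the closed red handle, down on the bracket, and let go; move the jug, upright, so that it stands on the counter centred under the blue spout; and last swing the blue handle fully open. Leave the other things on the counter where they are and do not tip the jug.

Things in the scene. Friction and masses are not known exactly. Their poses are not given: they have to be found in the camera images.
- tap_red: The red tap, fixed to the counter, left or right: 38 mm steel column on an 80 mm round foot, brass ball valve on top, spout pipe (22 mm thick, axis 152 mm up) to its own -x, roughly towards the robot, and a dark lock bracket to its own +y. Origin: column axis at counter level; z up; yaw varies by 0.25 rad.
- red_handle (a joint): Quarter-turn red lever on a vertical hinge on the column axis. 0 = closed stop: lever across the spout, to the tap's +y, over the bracket. 1.571 = open stop: along the spout, to the tap's -x. Grows counter-clockwise from above. Stays where left; 0.3 N m of friction. Starts open (1.35 to 1.57).
- red_hinge (a point): Point on the red lever's hinge axis, at the lever's mid-height (205 mm above the counter).
- red_grip (a point): Point in the red lever, 115 mm from its hinge axis at mid-height, beyond the bracket: a place to push it sideways. The red sleeve is 24 mm wide, 16 mm thick (197 to 213 mm above the counter), 35 to 130 mm from the axis.
- red_nozzle (a point): Centre of the outlet of the red spout, 130 mm above the counter, 95 mm from the column axis; a 22 mm thick red nozzle pointing down.
- red_seat (a point): Centre of the red tap's bracket: a level plate, top 175 mm above the counter, from 15 to 105 mm from the column axis along the tap's +y; this point is on it at 70 mm. Lips 12 mm high stand along its two edges, inner faces 28.5 mm either side of its midline. The middle of the saddle's underside belongs here.
- tap_blue: The blue tap, fixed to the counter, left or right: 38 mm steel column on an 80 mm round foot, brass ball valve on top, spout pipe (22 mm thick, axis 152 mm up) to its own -x, roughly towards the robot, and a dark lock bracket to its own +y. Origin: column axis at counter level; z up; yaw varies by 0.25 rad.
- blue_handle (a joint): Quarter-turn blue lever on a vertical hinge on the column axis. 0 = closed stop: lever across the spout, to the tap's +y, over the bracket. 1.571 = open stop: along the spout, to the tap's -x. Grows counter-clockwise from above. Stays where left; 0.3 N m of friction. Starts closed, under the saddle.
- blue_hinge (a point): Point on the blue lever's hinge axis, at the lever's mid-height (205 mm above the counter).
- blue_grip (a point): Point in the blue lever, 115 mm from its hinge axis at mid-height, beyond the bracket: a place to push it sideways. The blue sleeve is 24 mm wide, 16 mm thick (197 to 213 mm above the counter), 35 to 130 mm from the axis.
- blue_nozzle (a point): Centre of the outlet of the blue spout, 130 mm above the counter, 95 mm from the column axis; a 22 mm thick blue nozzle pointing down.
- blue_seat (a point): Centre of the blue tap's bracket: a level plate, top 175 mm above the counter, from 15 to 105 mm from the column axis along the tap's +y; this point is on it at 70 mm. Lips 12 mm high stand along its two edges, inner faces 28.5 mm either side of its midline. The saddle starts here, within 6 mm.
- saddle_fin (a point): Grip fin's centre on the loose yellow lock-out saddle (80 to 170 g): an upside-down channel straddling a closed lever, standing on the bracket between its lips. Channel 64 long (y, along the lever), 46 wide outside, 38 inside (x), 46 high, open ended; fin 16 wide (x), 50 long (y), 46 high on its roof. Point: 71 mm above the underside, 25 above the roof.
- jug_mouth (a point): Centre of the mouth of the loose white plastic jug (84 mm wide, 110 mm high, empty, 250 to 490 g), on its axis, 110 mm above its underside. Its own -x points to its handle. It starts under the red spout, 20 mm below the nozzle.
- jug_handle (a point): Point in the jug's black upright handle bar, 75 mm from the jug's axis to its -x, roughly towards the robot, 70 mm above its underside. Bar 14 x 14 mm, from 30 to 102 mm up, 26 mm clear of the wall but for two 12 mm struts (36 and 96 mm up). Grip it from above, fingers on its +y and -y sides, and slide the jug along the counter.
- caddy: Bystander: black two-part cutlery caddy, 90 x 75 x 70 mm, between and beyond the taps. Origin: centre of underside.
- bowl: Bystander: white bowl, 140 mm wide, 55 mm high, to the left. Origin: centre of underside.
- mug: Bystander: blue mug, 80 mm wide, 90 mm high, to the right. Origin: centre of underside.
- cups: Bystander: stack of paper cups, 80 mm wide, 136 mm high, beyond the left tap. Origin: centre of underside.
- napkins: Bystander: dark napkin box, 110 x 130 x 95 mm, beyond the right tap. Origin: centre of underside.
- sauce: Bystander: orange bottle with a white cap, 60 mm wide, 170 mm high, to the left. Origin: centre of underside.
Things that resemble listed ones, but are neither listed nor needed, are in the scene too. Leave any orange look-alike of the part that bears jug_mouth alone.

How it is judged:
By the outcome, as a careful person would: the job done as asked, in the order asked, and still so for the second after the job is handed in, with the robot touching nothing.
It also fails if it takes over 72 s, if anything falls off the work surface, if the arm or the gripper's body presses on something with over 40 N, if the wrist force passes 120 N, or if a joint passes its speed limit or range.

## Robot

A 6-joint arm with a two-finger parallel gripper is mounted at the origin on the work surface. World frame = base frame: x ahead of the robot, y to its left, z up, the work surface at z = 0. Lengths are in mm, angles in rad, forces in N, time in s.
With the tool pointing down it reaches from about 225 to 725 mm from the base axis. Payload 3.1 kg.
Tool frame: the origin (TCP) lies midway between the tips of the shut fingers; the grasp point (between the pads) lies 19 mm behind it (hold_point_z is the z of the grasp point in the tool frame, in mm); z points along the fingers, x is the direction in which the jaws open and shut, and the axes are right-handed (so a half turn about z gives the same grasp; the last joint's range is limited). The gripper opens to 85 mm and grips with 20 to 120 N. Pads are 22 mm wide; open, the fingers measure 114 mm over their backs; the gripper's body (76 mm by 85 mm) begins 54 mm behind the grasp point. The pads swing forward as they close: fully open they stand 13 mm farther back than shut.
Start: joints at [1.176, 0.048, 0.099, 1.622, 0, 1.443], TCP at [138.422, 506.416, 231.312] pointing down, gripper open.
Joint ranges: [-2.91, 2.91], [-0.99, 1.94], [-1.21, 1.42], [-2.12, 2.29], [-1.49, 1.47], [-3.14, 3.14]. Speed limits (rad/s): [2.79, 2.79, 3.14, 3.14, 3.14, 3.14].

## Interface

Orientations are given as [roll, pitch, yaw] about the fixed x, y, z axes, in that order (R = Rz(yaw) Ry(pitch) Rx(roll)).
In Python, from bench import read_state, get_image, sign_off, hold_point_z gives the robot as it stands.
- The arm moves only by the tool apply_moves, never from a script. Its argument "targets" is a list of rows, each a list of 4 numbers: the shift along the tool's x, y, z in cm, then the turn about the tool's z in degrees. In form: [[tx, ty, tz, turn], ...]. A call has 1 to 20 rows; each row shifts and turns the commanded pose from where the row before left it, along the tool's axes as they then stand; what a row does not reach is not made up. A row lasts 1/12 s, in which the tool goes at most 41.7 mm and 7.16 degrees, less where a joint would pass 70% of its speed; a pose out of reach is approached as far as the arm can. A call with a gripper value outside its range is refused whole. "jaw" is the gripper command: -1 is fully open, 1 is shut, values between are in proportion, set as the call begins (left out, the last holds). The fingers move at their own pace and stop on an object; "newtons" is the grip in N (left out, the last holds). Time passes only in rows, so rows that do not move let the fingers close. It gives the time, the measured TCP pose, the force and the opening at its end, in the units of the state.
- read_state(): the state, without advancing time (a new reading comes with each control period).
- get_image(name): name is "scene" or "top" or "wrist"; returns a dict with "pixels" (420x560x3 uint8, red, green, blue), "vfov" (degrees; the focal length in pixels is half the picture's height over the tangent of half this angle, whatever the lens; pixels are square), "cx", "cy" (the principal point, pixels), "extrinsics" (4x4, takes a point from camera to world coordinates). Camera axes: x right, y down, z forward; pixel columns grow to the right and rows downward; lengths in mm; the calibration is good to about 2 mm. A picture is of the moment at which its call begins. There is no depth.
- sign_off(): hands the job in, once; it reports no verdict.
The state is a dict: "t": time; "q": joint angles; "qd": joint speeds; "effort": joint torques, N m; "eef_pos": TCP position; "eef_rot": TCP orientation; "ft_force": force on the tool from outside, world axes, zero at the start; "wrist_torque": the same for the moment, N m; "opening": finger opening in mm.
Only numpy, scipy, OpenCV 4.12 (cv2) and the standard library are available. Lean on these libraries where they do the work, as an engineer would, in place of code of your own. Each camera call takes 0.05 s, during which the arm holds its last target.

## Working session

There is one attempt and no reset: what is moved stays moved. The work goes in short steps, Python scripts to look and compute and a tool call to move; the robot and the scene stay as the last step left them, time stands still between calls to the robot, and variables do not carry over. Pictures are saved under pics/ and viewed, and the job is handed in when it is done.

Besides the shell and the picture viewer there is one more tool, called after "Call:" as name(argument=value, ...), one argument or row to a line, values as JSON. apply_moves: Moves the arm, as the interface text tells. Its arguments: {"type":"object","properties":{"targets":{"type":"array","items":{"type":"array","items":{"type":"number"}}},"jaw":{"type":"number"},"newtons":{"type":"number"}},"required":["targets"]}

```bash
ls; mkdir -p pics
cat > h.py <<'E'
import numpy as np, cv2
from bench import read_state, get_image, sign_off, hold_point_z
def cam(im):
    f=im["pixels"].shape[0]/2/np.tan(np.radians(im["vfov"])/2)
    return f,im["cx"],im["cy"],np.array(im["extrinsics"])
def proj(im,p):
    f,cx,cy,E=cam(im); c=np.linalg.inv(E)@np.append(np.array(p,float),1)
    return np.array([cx+f*c[0]/c[2],cy+f*c[1]/c[2]])
def ray(im,uv):
    f,cx,cy,E=cam(im); d=E[:3,:3]@np.array([(uv[0]-cx)/f,(uv[1]-cy)/f,1]); return E[:3,3],d/np.linalg.norm(d)
def atz(im,uv,z):
    o,d=ray(im,uv); return o+d*(z-o[2])/d[2]
def save(im,n,s=1.4):
    p=cv2.cvtColor(im["pixels"],cv2.COLOR_RGB2BGR); cv2.imwrite("pics/"+n,cv2.resize(p,None,fx=s,fy=s,interpolation=cv2.INTER_CUBIC))
E
python3 - <<'E'
from h import *
import pickle
for n in ["scene","top","wrist"]:
    im=get_image(n); save(im,n+"0.png"); pickle.dump(im,open(n+"0.pkl","wb")); print(n,cam(im)[0],im["cx"],im["cy"],np.round(im["extrinsics"],3).tolist())
print(read_state(),hold_point_z)
E
```

```text
pics
scene 434.8302139881262 279.60568310177274 204.77692026230966 [[0.692, 0.45, -0.564, 1355.16], [0.721, -0.411, 0.557, -772.488], [0.019, -0.793, -0.609, 1033.568], [0.0, 0.0, 0.0, 1.0]]
top 387.126531496894 281.64269327569 207.2956777497425 [[-0.007, -0.991, 0.134, 384.665], [-1.0, 0.009, 0.016, 17.123], [-0.017, -0.133, -0.991, 1439.537], [0.0, 0.0, 0.0, 1.0]]
wrist 377.2840011642625 274.8075711472761 206.07837879977544 [[0.264, 0.926, 0.269, 68.822], [0.964, -0.253, -0.076, 525.803], [-0.002, 0.28, -0.96, 372.132], [0.0, 0.0, 0.0, 1.0]]
{'t': 0.15, 'q': array([1.17622252e+00, 4.85746898e-02, 9.79240578e-02, 1.62197939e+00,
       3.44300870e-06, 1.44300193e+00]), 'qd': array([-0.00126124, -0.00185929,  0.00549184,  0.00044019,  0.00094686,
       -0.0014381 ]), 'effort': array([ 1.44536087e-03, -3.39259958e+01,  3.20423841e+01,  1.53579569e-02,
       -1.29000696e-04, -1.69020706e-05]), 'eef_pos': array([138.22676638, 505.98099663, 230.3722557 ]), 'eef_rot': array([-3.14135554e+00,  1.81830332e-03,  1.30401713e+00]), 'ft_force': array([ 0.35842026, -0.59433704,  0.2055116 ]), 'wrist_torque': array([-0.01637799, -0.02193873,  0.01322146]), 'opening': 85.15469886841136} -18.700000000000003
```

View pics/scene0.png

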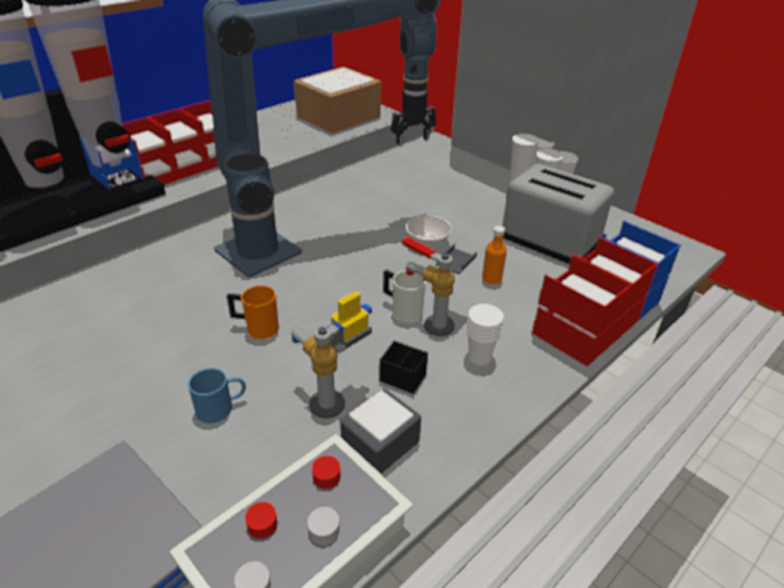

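View pics/top0.png

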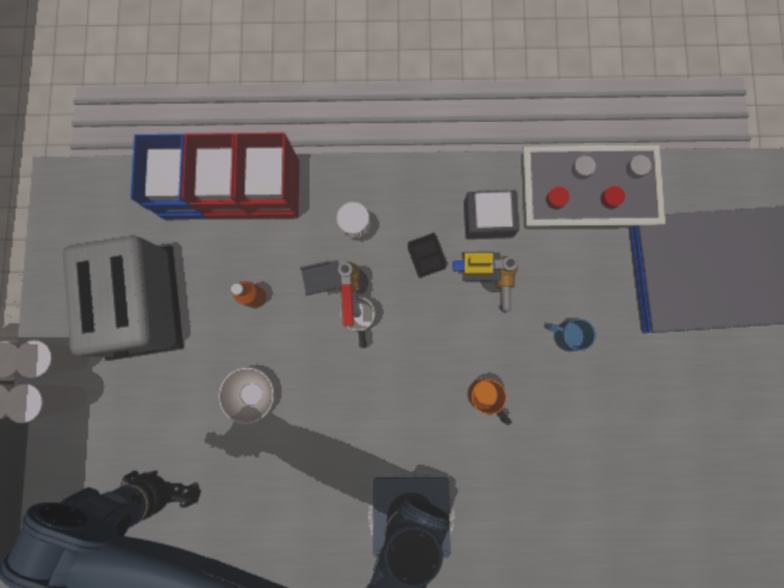

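View pics/wrist0.png

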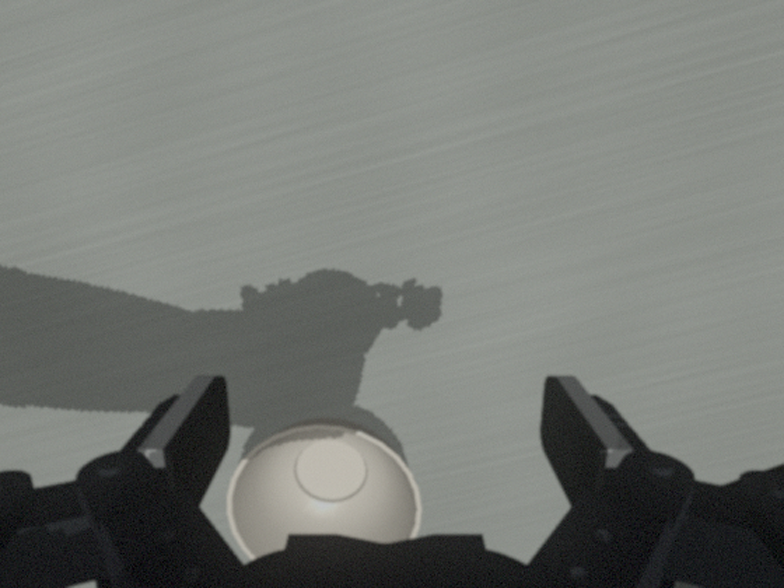

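Top view (enlarged ×1.4): red tap column at about (345,268) with its lever pointing down the picture. The blue tap is at (510,264), its saddle at (479,265). The jug is under the red lever at (358,313), and the orange look-alike is at (488,397). I'll zoom in next.

Run:
```python
import pickle,cv2
im=pickle.load(open("top0.pkl","rb"))["pixels"][...,::-1]
c=im[165:265,205:395]; cv2.imwrite("pics/topz.png",cv2.resize(c,None,fx=4.2,fy=4.2,interpolation=cv2.INTER_CUBIC))
im=pickle.load(open("scene0.pkl","rb"))["pixels"][...,::-1]
c=im[165:305,200:360]; cv2.imwrite("pics/scenez.png",cv2.resize(c,None,fx=4.2,fy=4.2,interpolation=cv2.INTER_CUBIC))
```

```text
(no output)
```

View pics/topz.png

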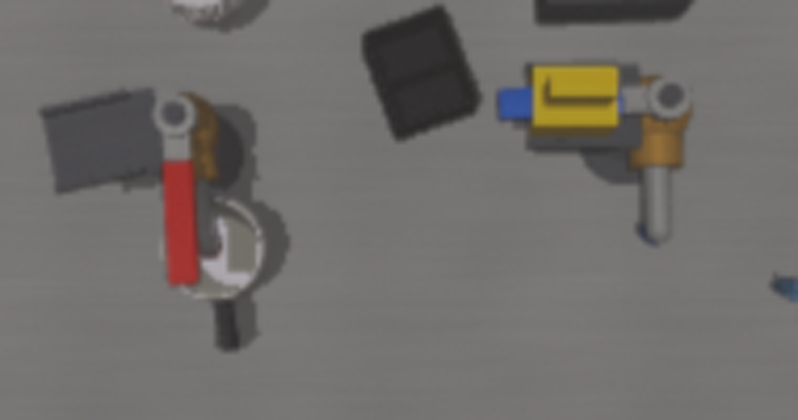

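View pics/scenez.png

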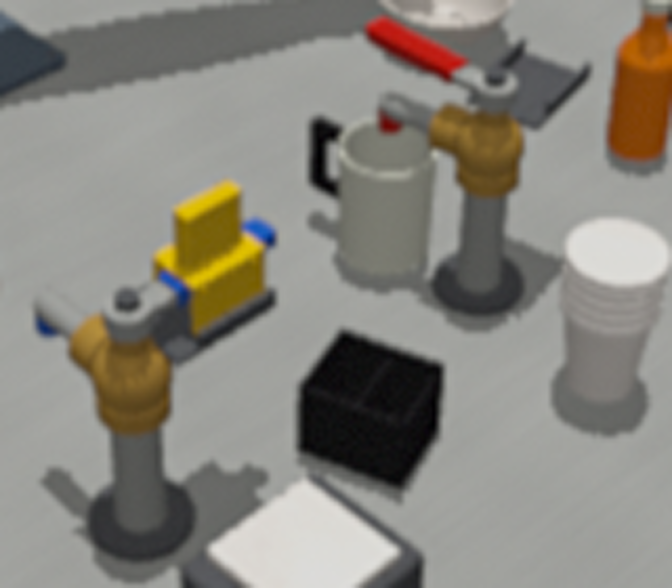

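```bash
cat > m1.py <<'E'
from h import *
import pickle
T=pickle.load(open("top0.pkl","rb")); S=pickle.load(open("scene0.pkl","rb"))
t=lambda x,y:(205+(x+.5)/4.2-.5,165+(y+.5)/4.2-.5)
s=lambda x,y:(200+(x+.5)/4.2-.5,165+(y+.5)/4.2-.5)
def tri(a,b):
    o1,d1=ray(T,a);o2,d2=ray(S,b)
    k=np.linalg.lstsq(np.array([d1,-d2]).T,o2-o1,rcond=None)[0]
    p,q=o1+k[0]*d1,o2+k[1]*d2
    return (p+q)/2,np.linalg.norm(p-q)
E
python3 - <<'E'
from m1 import *
np.set_printoptions(precision=1,suppress=True)
print("red knob",*tri(t(175,112),s(496,80)))
print("blue knob",*tri(t(668,96),s(127,302)))
for n,p,z in [("red in",(178,160),213),("red out",(183.5,283),213),("bra corner1",(42,110),183),("2",(56,193),183),("blue out",(498,103),213),("saddle roof far-left",(532,66),221),("fl",(618,66),221),("nl",(532,126),221),("nr",(618,126),221),("bluespout end",(655,235),152),("jug rim c",(213,249),110),("handle top",(229,325),102)]:
    print(n,atz(T,t(*p),z))
E
```

```text
red knob [601.5 148.5 216.7] 2.619859615185325
blue knob [ 610.2 -227.8  216.1] 3.041676733557697
red in [565.8 147.4 213. ]
red out [471.8 142.8 213. ]
bra corner1 [611. 258. 183.]
2 [545.1 245.9 183. ]
blue out [607.6 -97.5 213. ]
saddle roof far-left [ 634.5 -123.2  221. ]
fl [ 633.8 -188.5  221. ]
nl [ 588.2 -122.1  221. ]
nr [ 587.5 -187.1  221. ]
bluespout end [ 511.2 -225.2  152. ]
jug rim c [506.9 129.2 110. ]
handle top [444.9 116.6 102. ]
```

Initial estimates from the two fixed cameras, all consistent with the given sizes:

| Item | Position (x, y) | Orientation |
|---|---|---|
| Red tap | (601.5, 148.5) | yaw about 0.22 |
| Red lever | – | about 1.39 |
| Blue tap | (610, -228) | yaw about 0.02 |
| Jug | (508, 128) | – |

I'll move to a spot above the start of the push and look with the wrist camera.

Call:
apply_moves(
  targets=[
    [0, 0, -0.7, -5.1],
    [0, 0, -0.7, -5.1],
    [0, 0, -0.7, -5.1],
    [-3.19, 2.16, -0.5, 0],
    [-3.19, 2.16, -0.5, 0],
    [-3.19, 2.16, -0.5, 0],
    [-3.19, 2.16, -0.5, 0],
    [-3.19, 2.16, -0.5, 0],
    [-3.19, 2.16, -0.5, 0],
    [-3.19, 2.16, -0.5, 0],
    [-3.19, 2.16, -0.5, 0],
    [-3.19, 2.16, -0.5, 0],
    [-3.19, 2.16, -0.5, 0],
    [-3.19, 2.16, -0.5, 0],
    [-3.19, 2.16, -0.5, 0],
    [-3.19, 2.16, -0.5, 0],
    [-3.19, 2.16, -0.5, 0],
  ],
  jaw=1,
)

```text
t: 1.57
eef_pos: [441.5, 58.0, 322.3]
eef_rot: [-3.142, -0.0, 1.571]
ft_force: [1.5, 0.6, 0.1]
opening: -0.0
```

Run:
```python
from h import *
import pickle
im=get_image("wrist"); save(im,"w1.png"); pickle.dump(im,open("w1.pkl","wb"));print(np.round(im["extrinsics"],2).tolist())
s=read_state();print(s["t"],s["eef_pos"],s["eef_rot"])
```

```text
[[0.0, 0.96, 0.28, 369.48], [1.0, -0.0, -0.0, 58.9], [-0.0, 0.28, -0.96, 464.25], [0.0, 0.0, 0.0, 1.0]]
1.6167 [445.63679403  52.27535829 321.8038773 ] [3.13845485 0.00597021 1.56452998]
```

View pics/w1.png

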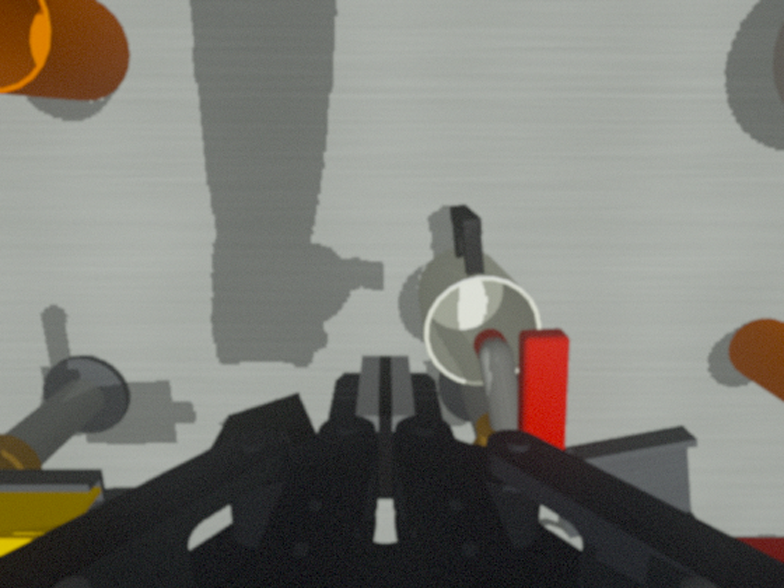

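Wrist view: red lever end at (521–568, 335), jug rim centred near (482,330), and handle bar top near (465,215). The nozzle sits over the jug, with the bracket on the right.

Run:
```python
from h import *
import pickle
np.set_printoptions(precision=1,suppress=True)
W=pickle.load(open("w1.pkl","rb")); u=lambda x,y:((x+.5)/1.4-.5,(y+.5)/1.4-.5)
for n,p,z in [("lever c1",(521,335),213),("c2",(568,336),213),("lever low R",(566,447),213),("lever lowL",(524,430),213),("bracket corner lip top",(690,429),187),("bracket near edge",(570,452),187),("rim",(482,330),110),("bar top outer L",(451,207),102),("bar outer R",(470,207),102),("nozzle top",(490,338),150),("orange rim",(2,45),110),("orange base",(70,105),0),("blue foot c",(87,393),5)]:
    print(n,atz(W,u(*p),z))
```

```text
lever c1 [467.3 128.  213. ]
c2 [467.8 151.9 213. ]
lever low R [532.3 157.  213. ]
lever lowL [521.8 133.5 213. ]
bracket corner lip top [537.  239.5 187. ]
bracket near edge [552.5 169.9 187. ]
rim [503.5 128.1 110. ]
bar top outer L [416.9 104.  102. ]
bar outer R [416.9 117.  102. ]
nozzle top [493.8 125.7 150. ]
orange rim [ 316.2 -176.9  110. ]
orange base [ 345.5 -202.9    0. ]
blue foot c [ 607.4 -227.7    5. ]
```

Call:
apply_moves(
  targets=[
    [0.88, 1.18, 3.25, 0],
    [0.88, 1.18, 3.25, 0],
    [0.88, 1.18, 3.25, 0],
    [0.88, 1.18, 3.25, 0],
    [0, 0, 0, 0],
    [0, 0, 0, 0],
  ],
  jaw=1,
)

```text
t: 2.12
eef_pos: [485.9, 95.3, 189.6]
eef_rot: [-3.135, 0.001, 1.572]
ft_force: [0.0, -0.9, 1.1]
opening: -0.0
```

Call:
apply_moves(
  targets=[
    [1.0, 0, 0, 0],
    [1.0, 0, 0, 0],
    [1.0, -0.24, 0, 5],
    [1.0, -0.24, 0, 5],
    [1.0, -0.24, 0, 5],
    [1.0, -0.24, 0, 5],
    [1.0, -0.24, 0, 5],
    [1.0, -0.24, 0, 5],
    [1.0, -0.24, 0, 5],
    [1.0, -0.24, 0, 5],
    [1.0, -0.24, 0, 5],
    [1.0, -0.24, 0, 5],
  ],
)

```text
t: 3.12
eef_pos: [504.3, 213.7, 195.2]
eef_rot: [3.138, -0.002, 0.694]
ft_force: [-1.2, -3.8, 0.2]
opening: 0.3
```

Run:
```python
from h import *
import pickle
im=get_image("top"); pickle.dump(im,open("t1.pkl","wb"))
c=im["pixels"][150:270,180:400,::-1]; cv2.imwrite("pics/t1.png",cv2.resize(c,None,fx=3.6,fy=3.6,interpolation=cv2.INTER_CUBIC))
s=read_state();print(s["t"],s["eef_pos"],s["eef_rot"],s["ft_force"],s["wrist_torque"])
```

```text
3.1667 [505.27001689 215.32889637 194.94809852] [ 3.13892759 -0.004063    0.69226398] [ 1.38114858 -1.47292531  0.24081062] [-0.18822567 -0.04713262 -0.03163882]
```

View pics/t1.png

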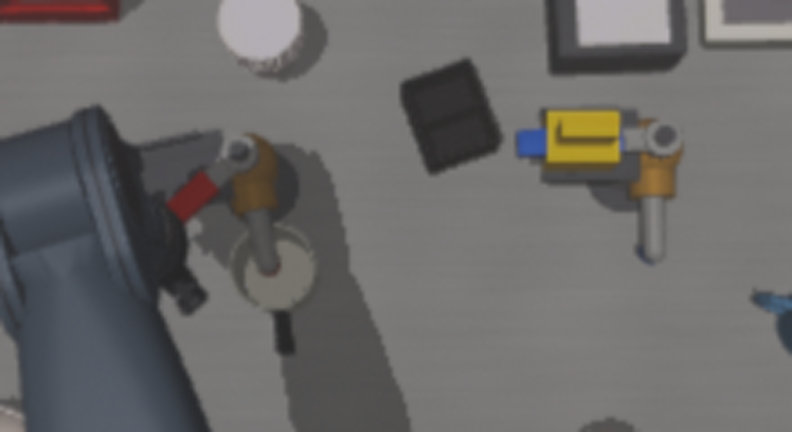

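The lever is following. It now points to about 135°, with about 30° to go.

Call:
apply_moves(
  targets=[
    [1.0, -0.24, 0, 5],
    [1.0, -0.24, 0, 5],
    [1.0, -0.24, 0, 5],
    [1.0, -0.24, 0, 5],
    [1.0, -0.24, 0, 5],
    [0, 0, 0, 0],
  ],
)

```text
t: 3.67
eef_pos: [541.9, 249.8, 194.4]
eef_rot: [-3.141, -0.004, 0.263]
ft_force: [0.0, -0.6, -0.8]
opening: 0.1
```

Call:
apply_moves(
  targets=[
    [0.6, -0.14, 0, 3],
    [0.6, -0.14, 0, 3],
    [0, 0, 0, 0],
  ],
)

```text
t: 3.92
eef_pos: [550.6, 254.6, 194.1]
eef_rot: [-3.141, 0.001, 0.16]
ft_force: [-3.8, -2.7, 2.0]
opening: 0.0
```

Call:
apply_moves(
  targets=[
    [0.2, 0, 0, 0],
    [0.2, 0, 0, 0],
    [0.2, 0, 0, 0],
    [0, 0, 0, 0],
  ],
)

```text
t: 4.25
eef_pos: [551.0, 254.7, 194.0]
eef_rot: [-3.141, 0.012, 0.162]
ft_force: [-16.1, -3.4, 7.2]
opening: -0.0
```

The force rose to 16 N with no advance, so the red lever is at its closed stop. Backing off, rising and going over to the blue saddle.

Call:
apply_moves(
  targets=[
    [-1.5, 0, 0, 0],
    [-1.5, 0, 0, 0],
    [0, 0, -3.25, 0],
    [0, 0, -3.25, 0],
    [0, 0, -3.25, 0],
    [0, 0, -3.25, 0],
    [0, 0, 0, 4],
    [0, 0, 0, 4],
    [0.76, 3.82, -0.2, 0],
    [0.76, 3.82, -0.2, 0],
    [0.76, 3.82, -0.2, 0],
    [0.76, 3.82, -0.2, 0],
    [0.76, 3.82, -0.2, 0],
    [0.76, 3.82, -0.2, 0],
    [0.76, 3.82, -0.2, 0],
    [0.76, 3.82, -0.2, 0],
    [0.76, 3.82, -0.2, 0],
    [0.76, 3.82, -0.2, 0],
  ],
  jaw=-1,
)

```text
t: 5.75
eef_pos: [611.0, -131.8, 344.2]
eef_rot: [3.141, -0.004, 0.021]
ft_force: [1.0, 0.7, 0.9]
opening: 85.5
```

Call:
apply_moves(
  targets=[
    [0, 0, 0, 0],
    [0, 0, 0, 0],
    [0, 0, 0, 0],
  ],
)

```text
t: 6.0
eef_pos: [610.8, -130.0, 343.2]
eef_rot: [-3.141, -0.002, 0.019]
ft_force: [0.4, 0.7, -0.8]
opening: 85.4
```

Run:
```python
from h import *
import pickle
im=get_image("wrist"); save(im,"w2.png"); pickle.dump(im,open("w2.pkl","wb"));print(np.round(im["extrinsics"],2).tolist())
s=read_state();print(s["t"],s["eef_pos"],s["eef_rot"])
im=get_image("top"); pickle.dump(im,open("t2.pkl","wb"))
c=im["pixels"][150:270,180:400,::-1]; cv2.imwrite("pics/t2.png",cv2.resize(c,None,fx=3.6,fy=3.6,interpolation=cv2.INTER_CUBIC))
```

```text
[[1.0, 0.02, 0.01, 608.16], [0.02, -0.96, -0.28, -58.13], [0.0, 0.28, -0.96, 485.13], [0.0, 0.0, 0.0, 1.0]]
6.05 [ 610.72064022 -129.19436417  343.4465093 ] [-3.14141359e+00 -1.88965939e-03  1.98813050e-02]
```

View pics/w2.png

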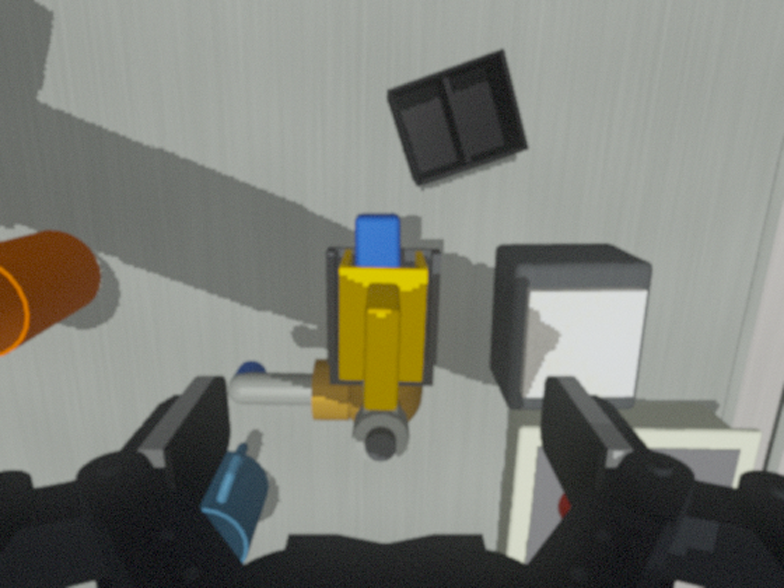

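View pics/t2.png

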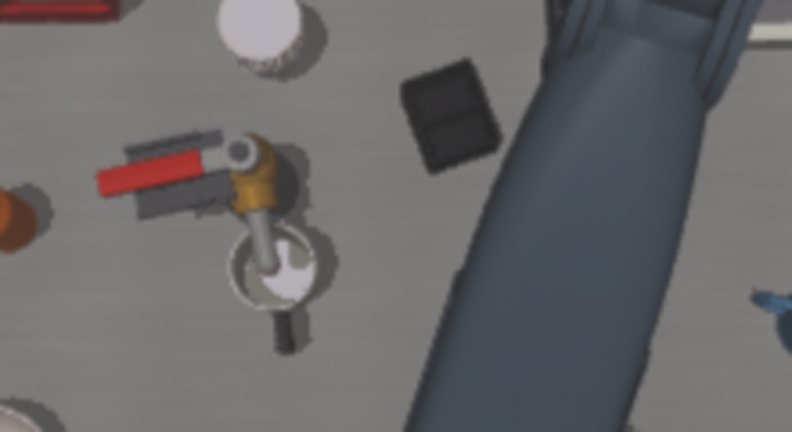

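Wrist view: the fin top spans (364–400, 308–410), the blue knob is at (381,443) and the lever end at (378,215). The top view shows the red lever closed over its bracket.

Run:
```python
from h import *
import pickle
np.set_printoptions(precision=1,suppress=True)
W=pickle.load(open("w2.pkl","rb")); u=lambda x,y:((x+.5)/1.4-.5,(y+.5)/1.4-.5)
for n,p,z in [("fin +y L",(365,308),267),("fin +yR",(399,308),267),("fin -y L",(363,409),267),("fin -y R",(400,409),267),("roof +y L",(340,267),221),("roof +y R",(428,267),221),("roof -yL",(338,381),221),("roof -yR",(425,383),221),("knob",(381,443),217),("lever end",(378.5,215),213),("foot",(0,0),0),("bracket lip L+y",(331,249),187),("lip R",(437,249),187),("noz",(252,370),135)]:
    print(n,atz(W,u(*p),z))
T=pickle.load(open("t2.pkl","rb")); t=lambda x,y:(180+(x+.5)/3.6-.5,150+(y+.5)/3.6-.5)
for n,p,z in [("knob",(240,151),217),("lever end",(98.5,185),213),("lever in",(201,161),213),("br1",(126,148),187),("br2",(139,219),187),("bar outer",(287,353),102),("bar inner",(283,313),102),("rim",(273,266),110),("spout end",(268,271),163)]:
    print(n,atz(T,t(*p),z))
```

```text
fin +y L [ 601.3 -130.5  267. ]
fin +yR [ 616.  -130.2  267. ]
fin -y L [ 600.7 -179.5  267. ]
fin -y R [ 617.8 -179.2  267. ]
roof +y L [ 586.8 -123.8  221. ]
roof +y R [ 632.  -122.9  221. ]
roof -yL [ 585.3 -188.2  221. ]
roof -yR [ 633.1 -188.5  221. ]
knob [ 609.6 -229.   217. ]
lever end [606.1 -97.8 213. ]
foot [289.9  42.9   0. ]
bracket lip L+y [ 578.9 -121.6  187. ]
lip R [ 639.9 -120.5  187. ]
noz [ 515.8 -222.9  135. ]
knob [601.4 149.4 217. ]
lever end [572.5 276.2 213. ]
lever in [593.4 184.7 213. ]
br1 [610.5 257.1 187. ]
br2 [544.9 244.2 187. ]
bar outer [425.4 115.8 102. ]
bar inner [463.6 119.7 102. ]
rim [508.2 128.7 110. ]
spout end [498.7 128.9 163. ]
```

Saddle fin centre at (609.2, -155.3), yaw about 0.02. Red seat computed at (586.0, 217.3), yaw 0.223. Descending to grip.

Call:
apply_moves(
  targets=[
    [-0.2, 2.6, 0, 0],
    [0, 0, 2.9, 0],
    [0, 0, 2.9, 0],
    [0, 0, 2.9, 0],
    [0, 0, 1.9, 0],
    [0, 0, 1.0, 0],
    [0, 0, 0, 0],
    [0, 0, 0, 0],
  ],
  jaw=-1,
)

```text
t: 6.77
eef_pos: [609.2, -155.1, 227.1]
eef_rot: [3.142, -0.0, 0.02]
ft_force: [-0.6, 0.7, -0.2]
opening: 85.4
```

Run:
```python
from h import *
import pickle
im=get_image("wrist"); save(im,"w3.png"); pickle.dump(im,open("w3.pkl","wb"))
s=read_state();print(s["t"],s["eef_pos"],s["eef_rot"],s["ft_force"])
```

```text
6.8167 [ 609.82738111 -155.59379425  228.31101827] [ 3.14064176e+00 -2.61389061e-03  1.91483683e-02] [ 0.20590278 -0.61363904  1.05344326]
```

View pics/w3.png

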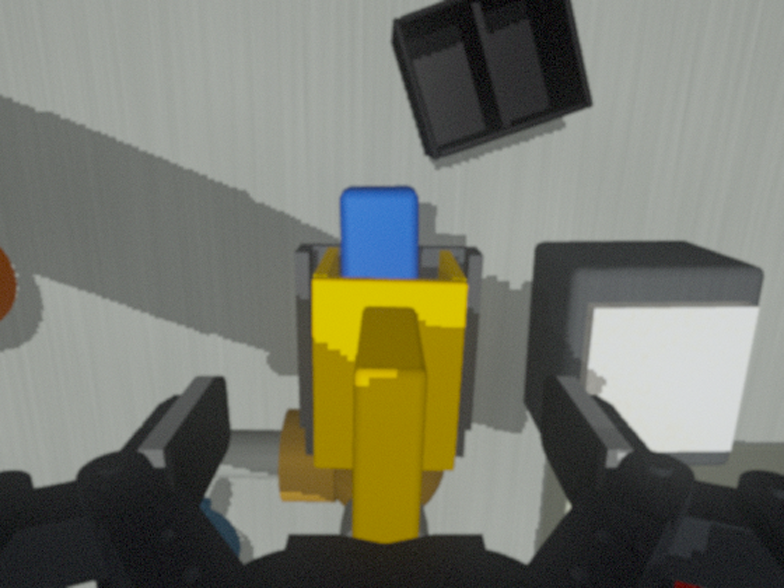

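The fin (355–424) is centred between the jaws (about 388). Closing.

Call:
apply_moves(
  targets=[
    [0, 0, 0, 0],
    [0, 0, 0, 0],
    [0, 0, 0, 0],
    [0, 0, 0, 0],
    [0, 0, 0, 0],
    [0, 0, 0, 0],
    [0, 0, 0, 0],
    [0, 0, 0, 0],
  ],
  jaw=1,
  newtons=45,
)

```text
t: 7.48
eef_pos: [609.4, -156.4, 226.6]
eef_rot: [3.141, -0.001, 0.018]
ft_force: [-0.5, 0.2, 1.3]
opening: 15.3
```

Call:
apply_moves(
  targets=[
    [0, 0, -1, 0],
    [0, 0, -1, 0],
    [0, 0, -2, 0],
    [0, 0, -2, 0],
    [0, 0, -2, 0],
    [0, 0, 0, 0],
  ],
)

```text
t: 7.98
eef_pos: [610.3, -156.6, 311.3]
eef_rot: [3.139, -0.007, 0.018]
ft_force: [-0.3, -0.8, -0.3]
opening: 15.3
```

Run:
```python
from h import *
import pickle
im=get_image("wrist"); save(im,"w4.png"); pickle.dump(im,open("w4.pkl","wb"))
s=read_state();print(s["t"],s["eef_pos"],s["eef_rot"],s["ft_force"],s["opening"])
```

```text
8.0333 [ 610.17948039 -156.52800562  309.1164957 ] [ 3.13977171 -0.00476017  0.0177367 ] [-0.4418718  -0.07700253 -1.64272703] 15.810435981949121
```

View pics/w4.png

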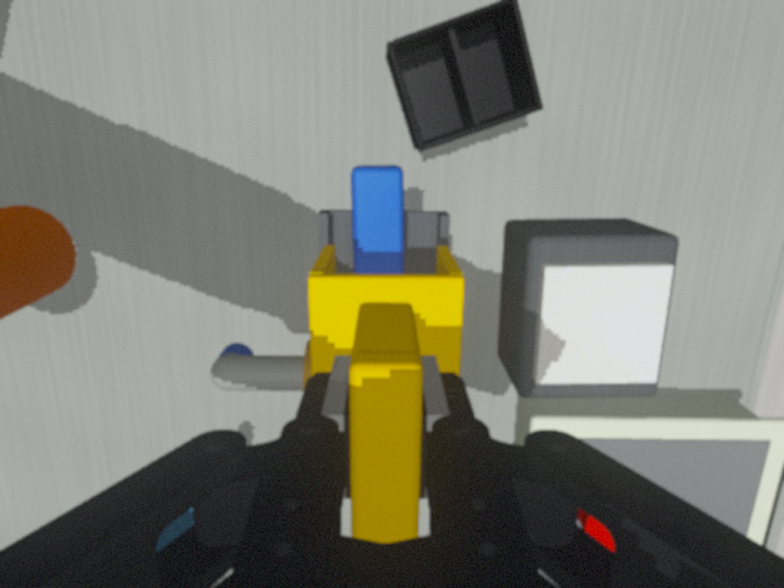

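Run:
```python
from h import *
import pickle
np.set_printoptions(precision=1,suppress=True)
u=lambda x,y:((x+.5)/1.4-.5,(y+.5)/1.4-.5)
for f,tz,r1,r2,xs in [("w3.pkl",227.3,372,283,(389.5,389)),("w4.pkl",309.7,366,277,(386,386))]:
    W=pickle.load(open(f,"rb")); print(W["extrinsics"][:3,3])
    print(atz(W,u(xs[0],r1),tz+40)-[0,25,0],atz(W,u(xs[1],r2),tz-6)-[0,32,0])
```

```text
[606.7 -83.2 369. ]
[ 608.7 -156.   267.3] [ 608.8 -156.5  221.3]
[607.  -84.4 453. ]
[ 608.8 -156.9  349.7] [ 609.1 -156.7  303.7]
```

Held: opening 15.3–15.8 mm, saddle centred on the TCP within about 1 mm. Carrying it over to the red seat.

Call:
apply_moves(
  targets=[
    [-0.14, -1.56, 0, 0],
    [-0.14, -3.12, 0, 0],
    [-0.14, -3.12, 0, 0],
    [-0.14, -3.12, 0, 0],
    [-0.14, -3.12, 0, 0],
    [-0.14, -3.12, 0, 0],
    [-0.14, -3.12, 0, 0],
    [-0.14, -3.12, 0, 0],
    [-0.14, -3.12, 0, 0],
    [-0.14, -3.12, 0, 0],
    [-0.14, -3.12, 0, 0],
    [-0.14, -3.12, 0, 0],
    [0, -1.56, 0, 0],
    [0, 0, 0, -3.9],
    [0, 0, 0, -3.9],
    [0, 0, 0, -3.95],
    [0, 0, 0, 0],
    [0, 0, 0, 0],
    [0, 0, 0, 0],
  ],
)

```text
t: 9.62
eef_pos: [585.4, 217.7, 305.4]
eef_rot: [3.142, 0.002, 0.221]
ft_force: [0.6, -0.0, -2.0]
opening: 15.5
```

Run:
```python
from h import *
import pickle
im=get_image("wrist"); save(im,"w5.png"); pickle.dump(im,open("w5.pkl","wb"))
for i in range(1):
    s=read_state();print(s["t"],s["eef_pos"],s["eef_rot"],s["ft_force"],s["opening"])
```

```text
9.6667 [585.51585416 217.60546201 305.64616599] [3.14153767e+00 1.25223923e-03 2.21339401e-01] [-0.0404321   0.3402194  -1.51614913] 15.25684325409941
```

View pics/w5.png

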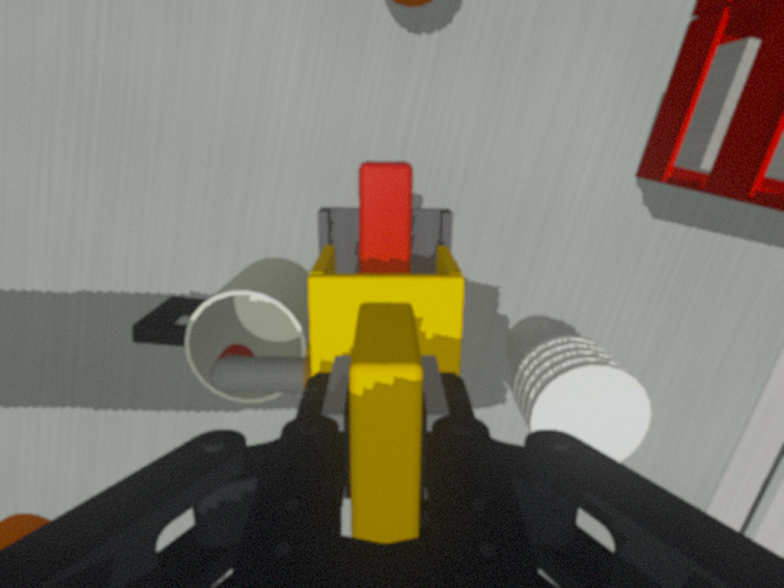

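The saddle, red lever and bracket are all centred at column about 386 and parallel. Lowering.

Call:
apply_moves(
  targets=[
    [0, 0, 1.5, 0],
    [0, 0, 1.5, 0],
    [0, 0, 1.5, 0],
    [0, 0, 1.0, 0],
    [0, 0, 1.0, 0],
    [0, 0, 0.7, 0],
    [0, 0, 0, 0],
    [0, 0, 0, 0],
  ],
)

```text
t: 10.33
eef_pos: [585.5, 217.6, 233.9]
eef_rot: [3.142, 0.001, 0.222]
ft_force: [-0.8, 0.6, -1.9]
opening: 15.5
```

Call:
apply_moves(
  targets=[
    [0, 0, 0.3, 0],
    [0, 0, 0.2, 0],
    [0, 0, 0.1, 0],
    [0, 0, 0, 0],
  ],
)

```text
t: 10.67
eef_pos: [585.9, 217.9, 228.4]
eef_rot: [3.142, -0.0, 0.223]
ft_force: [-0.3, -0.3, -2.1]
opening: 15.6
```

Call:
apply_moves(
  targets=[
    [0, 0, 0.1, 0],
    [0, 0, 0.1, 0],
    [0, 0, 0, 0],
  ],
)

```text
t: 10.92
eef_pos: [586.0, 217.9, 226.7]
eef_rot: [-3.142, -0.001, 0.223]
ft_force: [-0.4, -0.3, -2.0]
opening: 15.6
```

Call:
apply_moves(
  targets=[
    [0, 0, 0.1, 0],
    [0, 0, 0.05, 0],
    [0, 0, 0, 0],
  ],
)

```text
t: 11.17
eef_pos: [586.0, 217.9, 226.6]
eef_rot: [3.142, -0.002, 0.223]
ft_force: [-0.7, -1.1, 5.4]
opening: 15.9
```

Contact: the force changed from -2 to +5 N at the expected height. Releasing and rising.

Call:
apply_moves(
  targets=[
    [0, 0, 0, 0],
    [0, 0, 0, 0],
    [0, 0, 0, 0],
    [0, 0, 0, 0],
    [0, 0, 0, 0],
    [0, 0, 0, 0],
    [0, 0, -1, 0],
    [0, 0, -2, 0],
    [0, 0, -3, 0],
    [0, 0, -3, 0],
    [0, 0, -2, 0],
    [0, 0, 0, 0],
    [0, 0, 0, 0],
  ],
  jaw=-1,
)

```text
t: 12.25
eef_pos: [586.7, 218.1, 337.5]
eef_rot: [-3.141, -0.005, 0.223]
ft_force: [-0.0, 0.9, 0.3]
opening: 85.5
```

Run:
```python
from h import *
import pickle
im=get_image("wrist"); save(im,"w6.png"); pickle.dump(im,open("w6.pkl","wb"))
s=read_state();print(s["t"],s["eef_pos"],s["eef_rot"],s["ft_force"],s["opening"])
```

```text
12.3 [586.19954896 217.92351028 335.53378887] [-3.14156146e+00 -1.73001626e-03  2.22791097e-01] [-0.21073286 -0.38093155 -0.15341804] 85.66354947355664
```

View pics/w6.png

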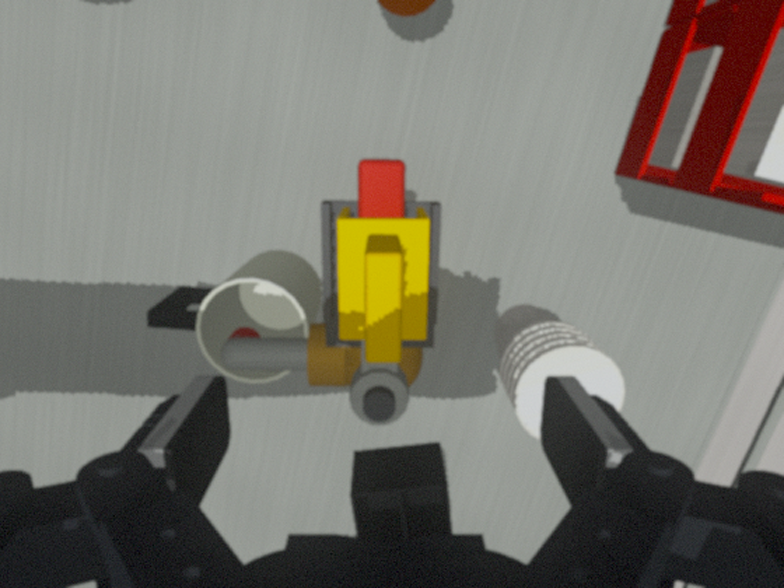

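The saddle sits between the red bracket's lips, over the lever. I'll check its position numerically and locate the jug.

Run:
```python
from h import *
import pickle
np.set_printoptions(precision=1,suppress=True)
u=lambda x,y:((x+.5)/1.4-.5,(y+.5)/1.4-.5)
W=pickle.load(open("w6.pkl","rb"))
for n,p,z in [("fin+y",(384.5,252),267),("fin-y",(382.5,361),267),("roof c+",(384,219),221),("roof c-",(381,341),221),("knob",(379,400),217),("rim",(253,330),110),("bar outer",(150,316),102),("bar in",(150,318),102)]:
    print(n,atz(W,u(*p),z))
```

```text
fin+y [580.4 243.2 267. ]
fin-y [590.2 195.6 267. ]
roof c+ [578.9 249.5 221. ]
roof c- [591.5 186.5 221. ]
knob [598.4 150.7 217. ]
rim [506.1 130.7 110. ]
bar outer [427.4 121.6 102. ]
bar in [427.5 120.  102. ]
```

Call:
apply_moves(
  targets=[
    [-3.8, 1.21, 0, 0],
    [-3.8, 1.21, 0, 0],
    [-3.8, 1.21, 0, 0],
    [-3.8, 1.21, 0, 0],
    [-3.8, 1.21, 0, 0],
    [0, 0, 0.9, -7.1],
    [0, 0, 0.9, -7.1],
    [0, 0, 0.9, -7.1],
    [0, 0, 0.9, -7.1],
    [0, 0, 0.9, -7.1],
    [0, 0, 0.9, -7.1],
    [0, 0, 0.9, -7.1],
    [0, 0, 0.9, -7.1],
    [0, 0, 0.9, -7.1],
    [0, 0, 0.9, -7.1],
    [0, 0, 0.9, -7.1],
    [0, 0, 0.9, -7.1],
    [0, 0, 0, 0],
    [0, 0, 0, 0],
    [0, 0, 0, 0],
  ],
)

```text
t: 13.97
eef_pos: [413.4, 116.8, 226.3]
eef_rot: [-3.14, -0.0, 1.707]
ft_force: [1.3, 0.2, -0.3]
opening: 85.3
```

Run:
```python
from h import *
import pickle
im=get_image("wrist"); save(im,"w7.png"); pickle.dump(im,open("w7.pkl","wb"))
s=read_state();print(s["t"],s["eef_pos"],s["eef_rot"],s["ft_force"],s["opening"])
```

```text
14.0167 [413.74042463 116.83705832 226.83036219] [-3.14144301e+00  7.87935540e-06  1.70772992e+00] [-0.86729152  0.13982561  0.05983987] 85.40158440061595
```

View pics/w7.png

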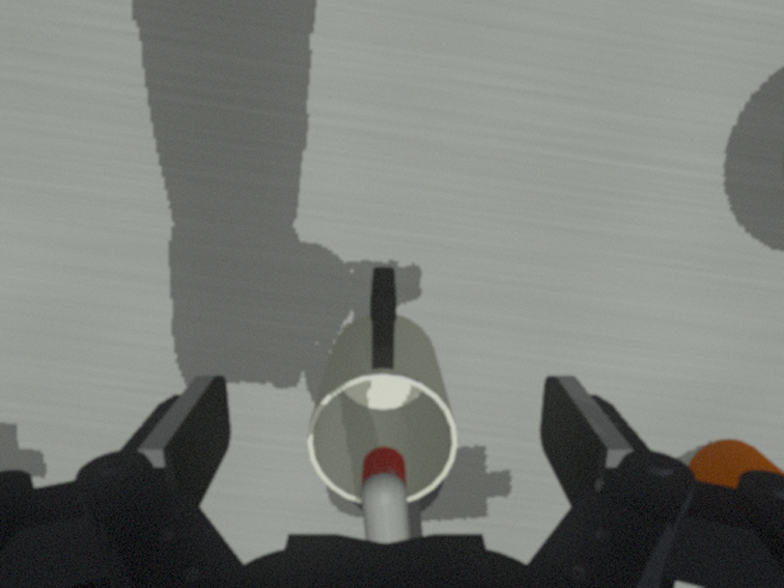

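Run:
```python
from h import *
import pickle
np.set_printoptions(precision=1,suppress=True)
u=lambda x,y:((x+.5)/1.4-.5,(y+.5)/1.4-.5)
W=pickle.load(open("w7.pkl","rb"));print(W["extrinsics"][:3,3])
for n,p,z in [("rim",(382.5,439),110),("rimL",(308,438),110),("rimR",(457,438),110),("bar outer",(383,319),102),("outerL",(370,319),102),("outerR",(396,319),102),("bar bottom",(383,268),30)]:
    print(n,atz(W,u(*p),z))
```

```text
[342.2 108.1 368.3]
rim [502.7 128.5 110. ]
rimL [507.6  87.5 110. ]
rimR [496.5 169.4 110. ]
bar outer [435.6 119.7 102. ]
outerL [436.5 112.8 102. ]
outerR [434.6 126.5 102. ]
bar bottom [425.5 118.   30. ]
```

Handle bar centre at about (432, 119), in line with the tool. The rim is 82 mm wide, close to the 84 given. Descending to grip at z of about 72.

Call:
apply_moves(
  targets=[
    [0, 1.85, 1, 0],
    [0, 0, 3, 0],
    [0, 0, 3, 0],
    [0, 0, 3, 0],
    [0, 0, 3, 0],
    [0, 0, 2.4, 0],
    [0, 0, 1.5, 0],
    [0, 0, 0.5, 0],
    [0, 0, 0, 0],
    [0, 0, 0, 0],
  ],
)

```text
t: 14.85
eef_pos: [432.9, 119.5, 53.9]
eef_rot: [3.14, 0.0, 1.709]
ft_force: [0.1, 0.2, 1.5]
opening: 85.6
```

Run:
```python
from h import *
import pickle
im=get_image("wrist"); save(im,"w8.png"); pickle.dump(im,open("w8.pkl","wb"))
s=read_state();print(s["t"],s["eef_pos"],s["eef_rot"],s["ft_force"],s["opening"])
```

```text
14.9 [433.57318615 119.56944363  54.54443234] [3.13862892e+00 4.50331800e-05 1.70930341e+00] [ 0.17858033  0.29094841 -0.80123122] 85.24607527345849
```

View pics/w8.png

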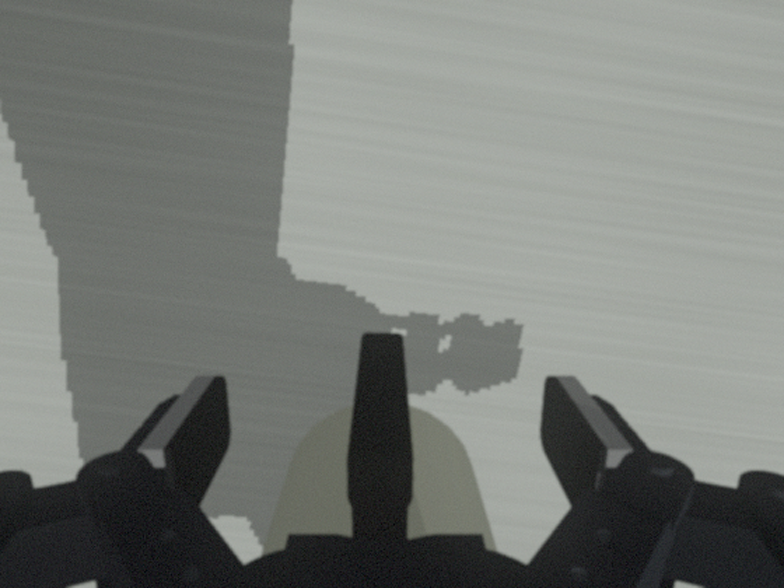

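The bar (360–405) is between the jaws. Closing.

Call:
apply_moves(
  targets=[
    [0, 0, 0, 0],
    [0, 0, 0, 0],
    [0, 0, 0, 0],
    [0, 0, 0, 0],
    [0, 0, 0, 0],
    [0, 0, 0, 0],
    [0, 0, 0, 0],
    [0, 0, 0, 0],
  ],
  jaw=1,
  newtons=50,
)

```text
t: 15.57
eef_pos: [432.4, 119.2, 53.1]
eef_rot: [3.141, 0.001, 1.709]
ft_force: [0.1, -0.8, 2.4]
opening: 13.3
```

Run:
```python
from h import *
import pickle
im=get_image("wrist"); save(im,"w9.png"); pickle.dump(im,open("w9.pkl","wb"))
s=read_state();print(s["t"],s["eef_pos"],s["eef_rot"],s["ft_force"],s["opening"])
```

```text
15.6167 [432.34754898 119.18559509  53.09112591] [3.14125214e+00 5.46235799e-04 1.70953911e+00] [-0.22421568 -1.06446799  2.64903026] 13.253697261579624
```

View pics/w9.png

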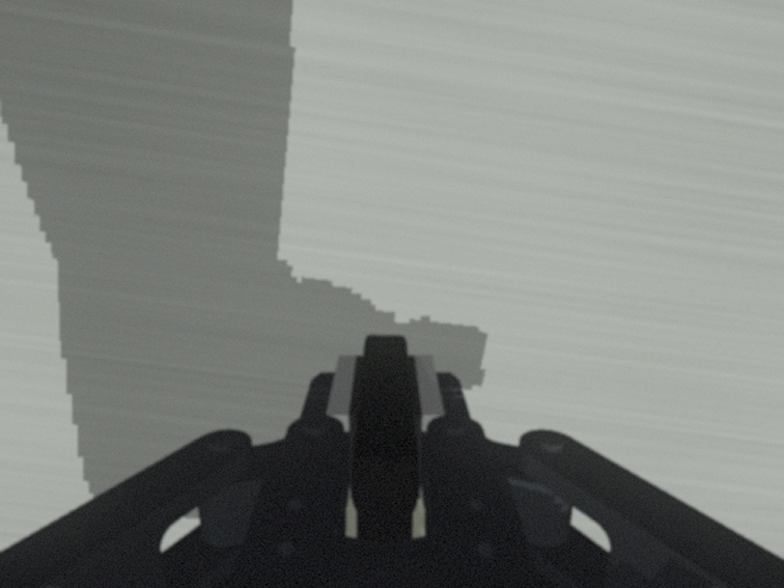

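Jug gripped (13.3 mm). Before carrying it, I'll refine the blue spout's position.

Run:
```python
from h import *
import pickle
im=get_image("top"); pickle.dump(im,open("t3.pkl","wb"))
c=im["pixels"][170:240,310:390,::-1]; cv2.imwrite("pics/t3.png",cv2.resize(c,None,fx=8,fy=8,interpolation=cv2.INTER_CUBIC))
im=pickle.load(open("w4.pkl","rb"))
c=im["pixels"][230:300,130:230,::-1]; cv2.imwrite("pics/w4z.png",cv2.resize(c,None,fx=7,fy=7,interpolation=cv2.INTER_CUBIC))
```

```text
(no output)
```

View pics/t3.png

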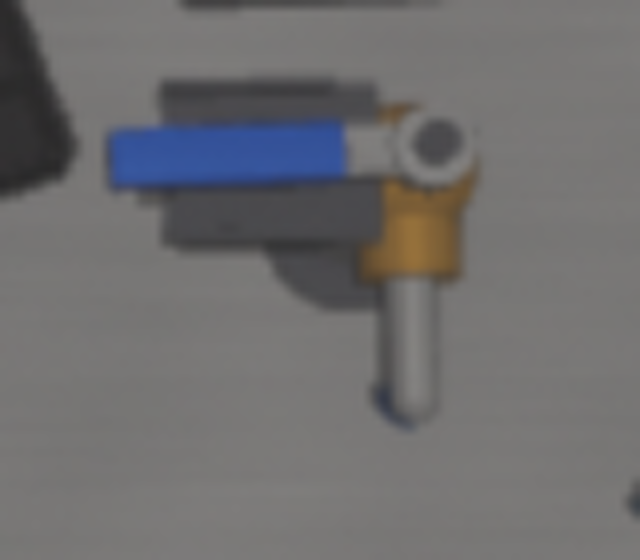

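View pics/w4z.png

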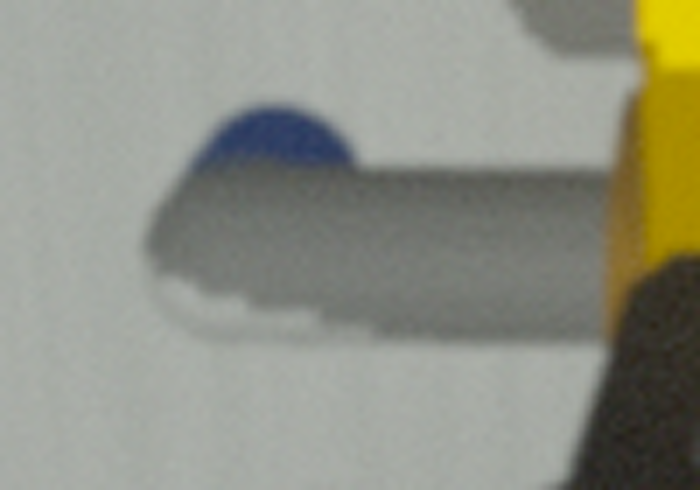

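Run:
```python
from h import *
import pickle
np.set_printoptions(precision=1,suppress=True)
T=pickle.load(open("t3.pkl","rb")); t=lambda x,y:(310+(x+.5)/8-.5,170+(y+.5)/8-.5)
W=pickle.load(open("w4.pkl","rb")); w=lambda x,y:(130+(x+.5)/7-.5,230+(y+.5)/7-.5)
for n,p,z in [("knob",(436,141),217),("leverend",(109,160),213),("leverin",(345,148),213),("spout mid",(411,340),152),("spout near valve",(413,290),152),("spout tip",(413,425),152),("br +x",(160,82),187),("br -x",(162,248),187)]:
    print(n,atz(T,t(*p),z))
for n,p,z in [("spout a",(400,255),152),("spout b",(590,256),152),("tip",(146,240),152),("noz L",(193,165),130),("noz R",(357,165),130),("noz top (y+)",(276,103),130)]:
    print("w4",n,atz(W,w(*p),z))
# expected projection of nozzle
for yaw in (0,.025):
  h=np.array([609.8,-228.5]); c=h-95*np.array([np.cos(yaw),np.sin(yaw)])
  for ang in (90,):
    q=(proj(W,[c[0],c[1]+11,130])-[130,230])*7; print(yaw,c,"noz +y edge px",q, (proj(T,[*c,152])-[310,170])*8)
```

```text
knob [ 611.9 -227.7  217. ]
leverend [606.2 -97.4 213. ]
leverin [ 610.1 -192.   213. ]
spout mid [ 539.7 -227.3  152. ]
spout near valve [ 560.7 -228.9  152. ]
spout tip [ 504.1 -227.   152. ]
br +x [ 643.3 -121.5  187. ]
br -x [ 574.2 -120.7  187. ]
w4 spout a [ 534.8 -228.5  152. ]
w4 spout b [ 558.4 -228.3  152. ]
w4 tip [ 503.5 -226.8  152. ]
w4 noz L [ 502.9 -226.4  130. ]
w4 noz R [ 524.5 -226.1  130. ]
w4 noz top (y+) [ 514.4 -217.4  130. ]
0 [ 514.8 -228.5] noz +y edge px [276.1 100.8] [412.3 395.8]
0.025 [ 514.8 -230.9] noz +y edge px [277.5 117.6] [418.  395.7]
```

Run:
```python
from h import *
import pickle
np.set_printoptions(precision=1,suppress=True)
T=pickle.load(open("t3.pkl","rb"))
save(T,"t3f.png")
c=T["pixels"][200:320,300:440,::-1]; cv2.imwrite("pics/t3m.png",cv2.resize(c,None,fx=5,fy=5,interpolation=cv2.INTER_CUBIC))
```

```text
(no output)
```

View pics/t3m.png

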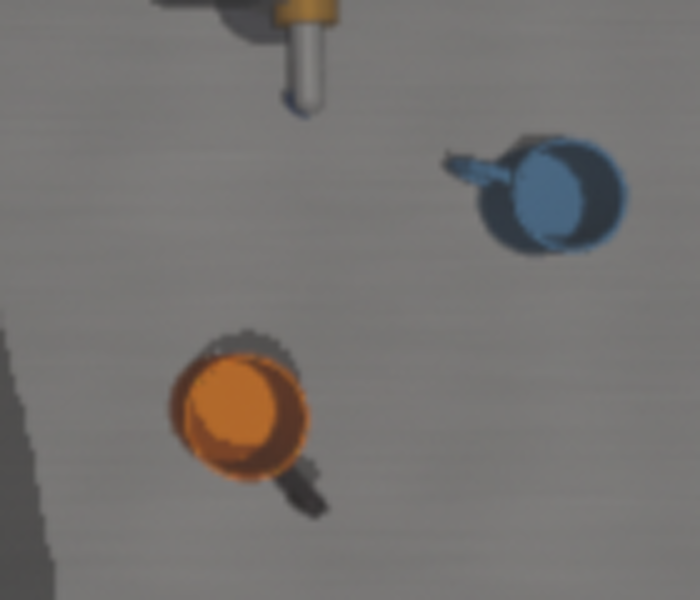

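Run:
```python
from h import *
import pickle
np.set_printoptions(precision=1,suppress=True)
T=pickle.load(open("t3.pkl","rb")); t=lambda x,y:(300+(x+.5)/5-.5,200+(y+.5)/5-.5)
for n,p,z in [("mug handle tip",(445,160),45),("mug rim",(567,194),90),("orange rim",(246,417),110),("orange handle",(318,510),70)]:
    print(n,atz(T,t(*p),z))
```

```text
mug handle tip [ 481.1 -344.2   45. ]
mug rim [ 453.7 -415.6   90. ]
orange rim [ 304.6 -186.3  110. ]
orange handle [ 238.9 -240.    70. ]
```

The way is clear: mug handle at y = -344, orange look-alike at (305, -186). The blue nozzle measures (514.3, -228.3). Sliding the jug.

Call:
apply_moves(
  targets=[
    [-1, -0.12, 0, 0],
    [-2, -0.24, 0, 0],
    [-2.5, -0.3, 0, 0],
    [-2.5, -0.3, 0, 0],
    [-2.5, -0.3, 0, 0],
    [-2.5, -0.3, 0, 0],
    [-2.5, -0.3, 0, 0],
    [-2.5, -0.3, 0, 0],
    [-2.5, -0.3, 0, 0],
    [-2.5, -0.3, 0, 0],
    [-2.5, -0.3, 0, 0],
    [-2.5, -0.3, 0, 0],
    [-2.5, -0.3, 0, 0],
    [-2.5, -0.3, 0, 0],
    [-1.5, -0.18, 0, 0],
    [-1, -0.07, 0, 0],
    [0, 0, 0, 0],
    [0, 0, 0, 0],
  ],
)

```text
t: 17.17
eef_pos: [439.6, -239.6, 53.1]
eef_rot: [-3.141, 0.003, 1.708]
ft_force: [-0.0, -2.8, 1.9]
opening: 13.4
```

Run:
```python
from h import *
import pickle
s=read_state();print(s["t"],s["eef_pos"],s["eef_rot"],s["ft_force"],s["opening"])
im=get_image("scene"); pickle.dump(im,open("s4.pkl","wb"))
c=im["pixels"][165:320,150:360,::-1]; cv2.imwrite("pics/s4.png",cv2.resize(c,None,fx=3.6,fy=3.6,interpolation=cv2.INTER_CUBIC))
im=get_image("top"); pickle.dump(im,open("t4.pkl","wb"))
c=im["pixels"][150:270,200:400,::-1]; cv2.imwrite("pics/t4.png",cv2.resize(c,None,fx=4,fy=4,interpolation=cv2.INTER_CUBIC))
```

```text
17.1667 [ 439.60501745 -239.59948143   53.14987413] [-3.14113057e+00  3.04388482e-03  1.70811378e+00] [-0.04569675 -2.82442189  1.88560958] 13.373255082723071
```

View pics/s4.png

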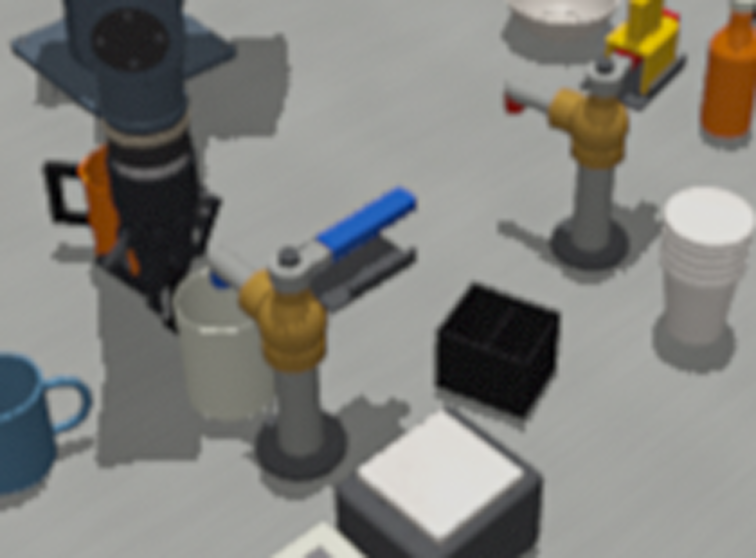

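View pics/t4.png

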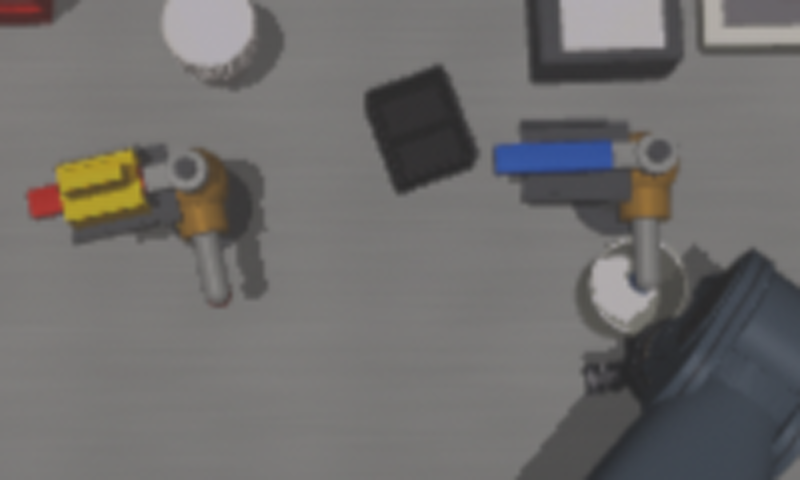

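Run:
```python
from h import *
import pickle
np.set_printoptions(precision=1,suppress=True)
T=pickle.load(open("t4.pkl","rb"))
p=T["pixels"]; c=p[205:240,338:378,::-1]; cv2.imwrite("pics/t4z.png",cv2.resize(c,None,fx=18,fy=16,interpolation=cv2.INTER_CUBIC))
# overlay: expected rim circle for jug axis at nozzle, and from tool
im=cv2.cvtColor(p,cv2.COLOR_RGB2BGR); im=cv2.resize(im[190:260,330:400],None,fx=8,fy=8,interpolation=cv2.INTER_CUBIC)
def circ(cx,cy,z,r,col):
    pts=[(proj(T,[cx+r*np.cos(a),cy+r*np.sin(a),z])-[330,190]+.5)*8-.5 for a in np.linspace(0,2*np.pi,60)]
    cv2.polylines(im,[np.int32(pts)],True,col,1)
circ(514.2,-228.3,110,42,(0,255,0)); circ(514.2,-228.3,0,40,(255,255,0))
cv2.imwrite("pics/t4o.png",im)
```

```text
(no output)
```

View pics/t4o.png

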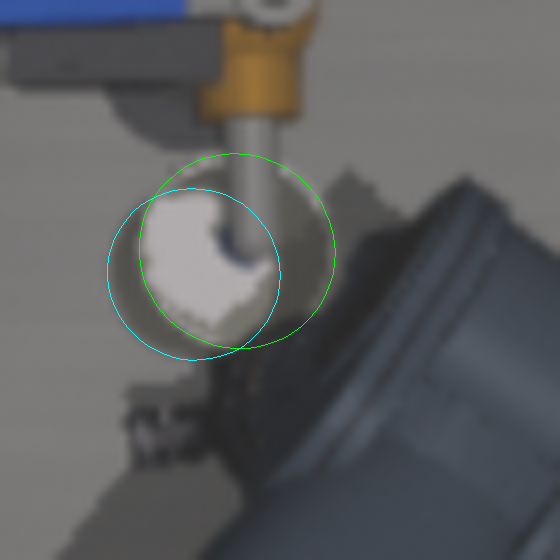

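The rim matches the predicted circle under the blue nozzle (green), and the tool-based estimate is (513.9, -229.3). Releasing and rising to check.

Call:
apply_moves(
  targets=[
    [0, 0, 0, 0],
    [0, 0, 0, 0],
    [0, 0, 0, 0],
    [0, 0, 0, 0],
    [0, 0, 0, 0],
    [0, 0, 0, 0],
    [0, 0, -1, 0],
    [0, 0, -2, 0],
    [0, 0, -3, 0],
    [0, 0, -3, 0],
    [0, 0, -3, 0],
    [0, -1, -3, 0],
    [0, -1, -3, 0],
    [0, 0, 0, 0],
    [0, 0, 0, 0],
  ],
  jaw=-1,
)

```text
t: 18.52
eef_pos: [420.9, -241.9, 236.5]
eef_rot: [3.137, 0.005, 1.709]
ft_force: [0.5, 1.2, -0.0]
opening: 85.4
```

Run:
```python
from h import *
import pickle
im=get_image("wrist"); save(im,"w10.png"); pickle.dump(im,open("w10.pkl","wb"))
s=read_state();print(s["t"],s["eef_pos"],s["eef_rot"],s["ft_force"],s["opening"])
```

```text
18.5667 [ 420.32472929 -241.21006909  234.20477888] [3.13949554e+00 1.93849224e-03 1.70945951e+00] [ 0.13213734  0.25546377 -0.49126382] 85.73291711083503
```

View pics/w10.png

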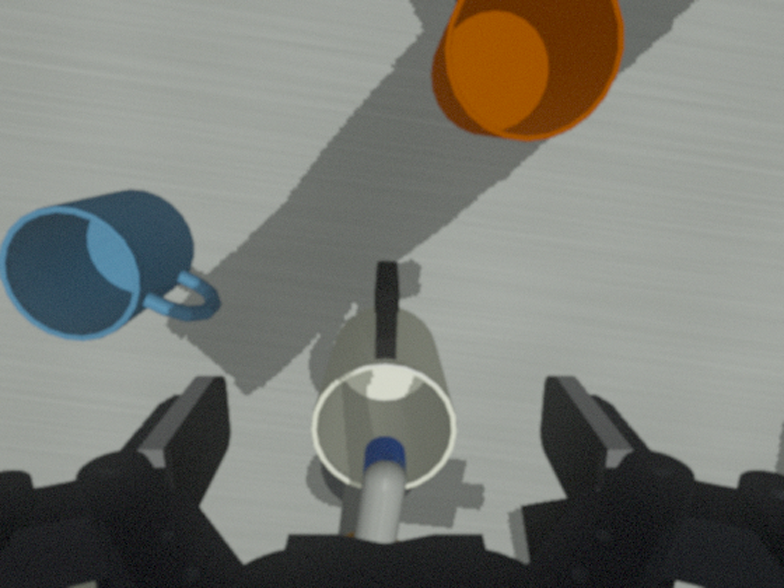

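Run:
```python
from h import *
import pickle
np.set_printoptions(precision=1,suppress=True)
u=lambda x,y:((x+.5)/1.4-.5,(y+.5)/1.4-.5)
for f,L in (("w10.pkl",[("rimL",(312,427),110),("rimR",(456,427),110),("rimfront",(383.5,365),110),("rimback",(384,490),110),("noz front",(385.5,437),130),("nozL",(365,455),130),("nozR",(405,455),130)]),("w7.pkl",[("rimfront",(383,376),110),("rimback",(383,503),110),("noz front",(384,447),130)])):
  W=pickle.load(open(f,"rb"))
  for n,p,z in L: print(f,n,atz(W,u(*p),z))
```

```text
w10.pkl rimL [ 515.6 -270.7  110. ]
w10.pkl rimR [ 504.  -188.9  110. ]
w10.pkl rimfront [ 471.4 -235.4  110. ]
w10.pkl rimback [ 551.9 -224.   110. ]
w10.pkl noz front [ 503.7 -229.7  130. ]
w10.pkl nozL [ 516.2 -239.2  130. ]
w10.pkl nozR [ 513.1 -217.8  130. ]
w7.pkl rimfront [464.7 123.7 110. ]
w7.pkl rimback [544.2 134.4 110. ]
w7.pkl noz front [494.8 128.3 130. ]
```

The rim is centred at about (511.7, -229.7) and the nozzle at about (514.6, -228.8), so they agree within about 3 mm and the jug is upright. Now to the blue handle: shut the jaws and go round to its +x side.

Call:
apply_moves(
  targets=[
    [0, 0, -0.3, 7],
    [0, 0, -0.3, 7],
    [0, 0, -0.3, 7],
    [0, 0, -0.3, 7],
    [0, 0, -0.3, 7],
    [0, 0, -0.3, 7],
    [0, 0, -0.3, 7],
    [0, 0, -0.3, 7],
    [0, 0, -0.3, 7],
    [0, 0, -0.3, 7],
    [0, 0, -0.3, 7],
    [0, 0, -0.3, 7],
    [0, 0, -0.3, 7],
    [0, 0, -0.3, 7],
    [0, 0, 0, 0],
  ],
  jaw=1,
)

```text
t: 19.82
eef_pos: [419.6, -240.3, 273.4]
eef_rot: [-3.14, 0.002, -0.002]
ft_force: [0.5, -0.4, -0.3]
opening: 0.1
```

Call:
apply_moves(
  targets=[
    [3.3, -1.9, 0, 0],
    [3.3, -1.9, 0, 0],
    [3.3, -1.9, 0, 0],
    [3.3, -1.9, 0, 0],
    [3.3, -1.9, 0, 0],
    [3.3, -1.9, 0, 0],
    [3.3, -1.9, 0, 0],
    [0, 0, 0, 0],
    [0, 0, 0, 0],
  ],
)

```text
t: 20.57
eef_pos: [651.7, -106.2, 269.4]
eef_rot: [-3.14, 0.008, 0.005]
ft_force: [0.0, -0.2, 0.4]
opening: 0.3
```

Call:
apply_moves(
  targets=[
    [0, 0, 2.6, 0],
    [0, 0, 2.6, 0],
    [0, 0, 2.4, 0],
    [0, 0, 0, 0],
    [0, 0, 0, 0],
    [0, 0, 0, 0],
  ],
)

```text
t: 21.07
eef_pos: [650.7, -108.6, 200.7]
eef_rot: [3.141, -0.002, -0.001]
ft_force: [0.5, -0.6, 0.3]
opening: 0.0
```

Run:
```python
from h import *
import pickle
im=get_image("wrist"); save(im,"w11.png"); pickle.dump(im,open("w11.pkl","wb"))
s=read_state();print(s["t"],s["eef_pos"],s["eef_rot"],s["ft_force"],s["opening"],s["q"])
```

```text
21.1167 [ 651.4827301  -108.63795354  201.80126243] [ 3.14040262e+00 -3.95228494e-03 -7.07687208e-04] [-0.27218009 -0.33227136  0.54260607] 0.1239871235794083 [-2.66646208e-01  4.06094909e-01  4.60520143e-01  1.62109546e+00
 -1.09482972e-04  1.30485993e+00]
```

View pics/w11.png

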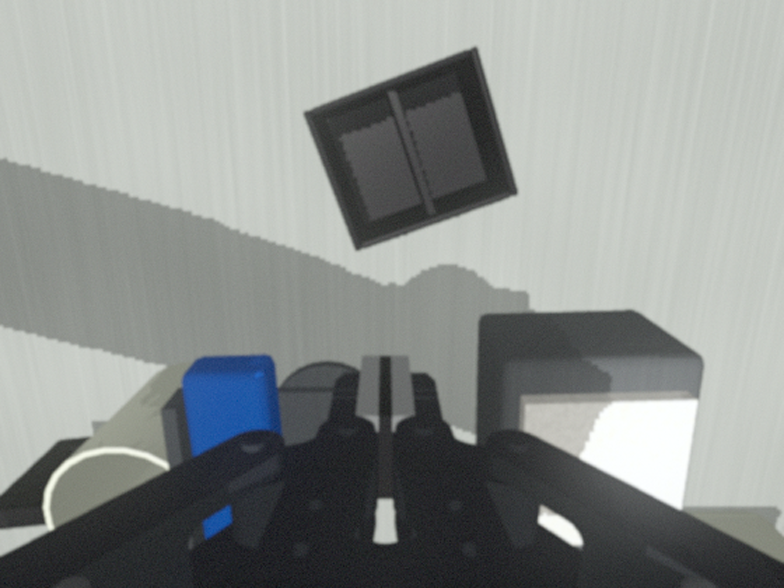

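Call:
apply_moves(
  targets=[
    [0, 0, 0.7, 0],
    [-0.9, 0, 0, 0],
    [-0.9, 0, 0, 0],
    [-1.05, -0.16, 0, -5],
    [-1.05, -0.16, 0, -5],
    [-1.05, -0.16, 0, -5],
    [-1.05, -0.16, 0, -5],
    [-1.05, -0.16, 0, -5],
    [-1.05, -0.16, 0, -5],
    [-1.05, -0.16, 0, -5],
    [-1.05, -0.16, 0, -5],
    [-1.05, -0.16, 0, -5],
    [-1.05, -0.16, 0, -5],
    [-1.05, -0.16, 0, -5],
    [0, 0, 0, 0],
  ],
)

```text
t: 22.37
eef_pos: [525.0, -140.2, 193.4]
eef_rot: [3.139, -0.001, 0.96]
ft_force: [0.2, -0.2, 0.5]
opening: 0.2
```

Run:
```python
from h import *
import pickle
s=read_state();print(s["t"],s["eef_pos"],s["eef_rot"],s["ft_force"])
p=s["eef_pos"][:2]-np.array([610,-228.3]);print(np.hypot(*p),np.degrees(np.arctan2(p[1],p[0])))
im=get_image("top"); pickle.dump(im,open("t5.pkl","wb"))
c=im["pixels"][150:270,200:400,::-1]; cv2.imwrite("pics/t5.png",cv2.resize(c,None,fx=4,fy=4,interpolation=cv2.INTER_CUBIC))
```

```text
22.3667 [ 524.99320953 -140.23349772  193.37831781] [ 3.13905755e+00 -7.86802350e-04  9.59865656e-01] [ 0.15216303 -0.16769704  0.54223303]
122.40042177213914 133.98719028133195
```

View pics/t5.png

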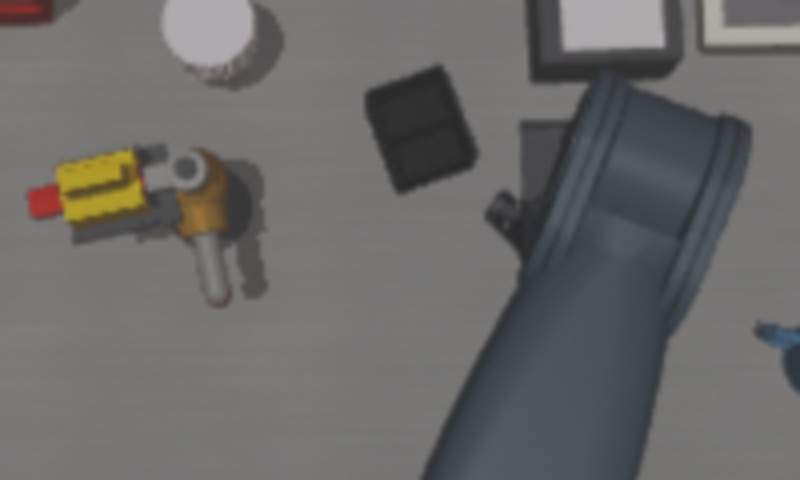

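Call:
apply_moves(
  targets=[
    [-1.05, -0.16, 0, -5],
    [-1.05, -0.16, 0, -5],
    [-1.05, -0.16, 0, -5],
    [-1.05, -0.16, 0, -5],
    [-1.05, -0.16, 0, -5],
    [-1.05, -0.16, 0, -5],
    [0, 0, 0, 0],
  ],
)

```text
t: 23.0
eef_pos: [492.7, -194.4, 192.9]
eef_rot: [3.14, 0.001, 1.481]
ft_force: [-0.1, 0.2, 0.4]
opening: 0.2
```

Call:
apply_moves(
  targets=[
    [-0.4, -0.05, 0, -2],
    [-0.3, 0, 0, 0],
    [0, 0, 0, 0],
  ],
)

```text
t: 23.25
eef_pos: [491.9, -200.2, 192.4]
eef_rot: [3.141, 0.0, 1.515]
ft_force: [-0.4, 1.8, 1.1]
opening: 0.1
```

Call:
apply_moves(
  targets=[
    [-0.2, 0, 0, 0],
    [-0.2, 0, 0, 0],
    [0, 0, 0, 0],
  ],
)

```text
t: 23.5
eef_pos: [491.5, -203.8, 192.1]
eef_rot: [3.141, -0.001, 1.517]
ft_force: [-0.0, 3.7, 3.7]
opening: 0.0
```

Call:
apply_moves(
  targets=[
    [-0.2, 0, 0, 0],
    [-0.2, 0, 0, 0],
    [0, 0, 0, 0],
  ],
)

```text
t: 23.75
eef_pos: [491.4, -204.1, 192.2]
eef_rot: [3.14, -0.009, 1.519]
ft_force: [-0.9, 12.1, 5.3]
opening: -0.1
```

Call:
apply_moves(
  targets=[
    [-0.2, 0, 0, 0],
    [0, 0, 0, 0],
  ],
)

```text
t: 23.92
eef_pos: [491.4, -204.2, 192.2]
eef_rot: [3.14, -0.013, 1.521]
ft_force: [0.8, 16.5, 6.3]
opening: -0.2
```

Call:
apply_moves(
  targets=[
    [1.5, 0, 0, 0],
    [2, 0, 0, 0],
    [2, 0, 0, 0],
    [0, 0, -3.5, 0],
    [0, 0, -3.5, 0],
    [0, 0, -3.5, 0],
    [0, -3.5, 0, 0],
    [0, -3.5, 0, 0],
    [0, -3.5, 0, 0],
    [0, -3, 0, 0],
    [0, 0, 0, 0],
    [0, 0, 0, 0],
    [0, 0, 0, 0],
  ],
)

```text
t: 25.0
eef_pos: [359.6, -149.0, 296.8]
eef_rot: [3.14, 0.002, 1.517]
ft_force: [-0.5, 0.4, -0.2]
opening: 0.1
```

Run:
```python
from h import *
import pickle
s=read_state();print(s["t"],s["eef_pos"],s["ft_force"])
im=get_image("top"); pickle.dump(im,open("t6.pkl","wb"))
c=im["pixels"][150:270,200:400,::-1]; cv2.imwrite("pics/t6.png",cv2.resize(c,None,fx=4,fy=4,interpolation=cv2.INTER_CUBIC))
im=get_image("scene"); save(im,"s6.png"); pickle.dump(im,open("s6.pkl","wb"))
```

```text
25.0 [ 359.5730668  -149.02307046  296.81484068] [-0.52794916  0.39610929 -0.2243591 ]
```

View pics/t6.png

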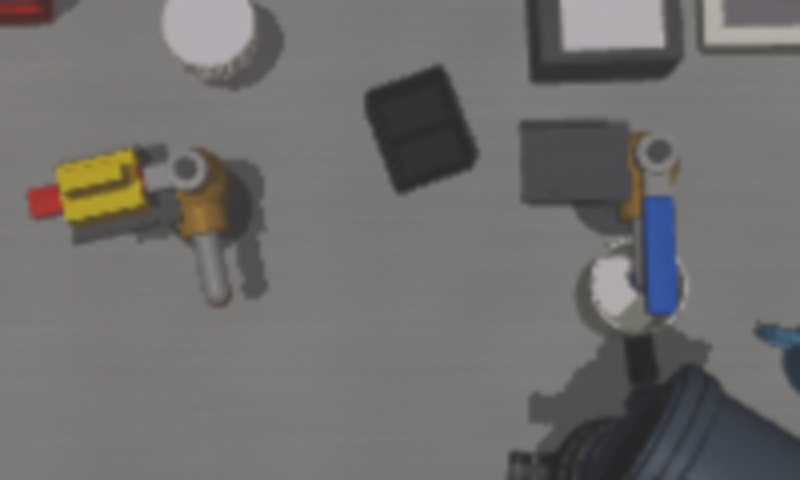

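View pics/s6.png

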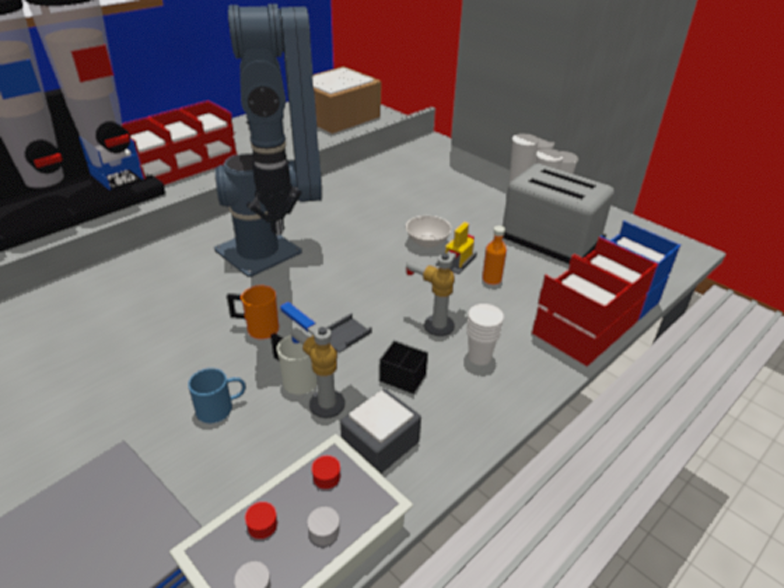

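The top view shows the blue lever along its spout (658,150 → 661,313), the jug under the blue nozzle with its rim centred near (638,288), and the saddle on the red bracket. One last numeric check.

Run:
```python
from h import *
import pickle
np.set_printoptions(precision=1,suppress=True)
T=pickle.load(open("t6.pkl","rb")); t=lambda x,y:(200+(x+.5)/4-.5,150+(y+.5)/4-.5)
for n,p,z in [("lever in",(658.5,197),213),("lever end",(661,314),213),("rim",(639,287),110)]: print(n,atz(T,t(*p),z))
```

```text
lever in [ 574.7 -227.8  213. ]
lever end [ 481.1 -226.4  213. ]
rim [ 512.6 -228.9  110. ]
```

```bash
python3 -c "
from bench import sign_off; print(sign_off())"
```

```text
the job is handed in; nothing more can be done
None
```

The changeover is done in the order you asked, and I handed the job in at about 25 s of the 72 s allowed. No verdict was reported.

- **Red handle:** pushed until it stopped advancing and the force rose to about 16 N. The top view then showed it closed over its bracket.
- **Saddle:** lifted off the blue handle and lowered onto the red bracket. The contact force rose at the expected height before I let go. In the wrist view its centre measured about (585, 218), against a target of (586, 217), between the lips and in line with the lever.
- **Jug:** slid upright along the counter by its handle. The last top view put the rim centre at about (512.6, -228.9) and the nozzle at about (514.4, -228.5), a 2–3 mm difference that is close to the camera error.
- **Blue handle:** pushed until it stopped advancing at about 16 N. The last top view shows the lever lying along the spout.

The blue tap's yaw first came out at about 0.025 rad from the lever. The spout and bracket both gave about 0, so I used the spout to place the jug.

No other check failed. The last pictures showed the bystanders and the orange look-alike jug where they started, though I compared these by eye only. The gripper was shut and clear of everything.

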